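# Clear the metal chaser's bench: punches, rings and rosette to their places

### The job

Sort the loose pieces on the metal chaser's bench: lay both punches lengthwise in the aluminium tool tray, flat and side by side; put the two brass rings over the wooden ring post, the wide low foot ring at the bottom and the narrower, taller collar on top of it; and lay the rosette, domed side up, in the middle of the lined picture frame. Leave the tin and the hammer where they are.

Things in the scene. Friction and masses are not known exactly. Their poses are not given: they have to be found in the camera images.
- punch_long_mid (a point): The longer steel chasing punch: plain square bar 120 mm long, 11 x 11 mm, with a darker band near the middle, lying flat on the bench. The point is its centre, 5.5 mm above what it lies on; its x axis runs along the bar.
- punch_short_mid (a point): The shorter steel chasing punch: plain square bar 90 mm long, 11 x 11 mm, with a darker band near the middle, lying flat on the bench. The point is its centre, 5.5 mm above what it lies on; its x axis runs along the bar.
- foot_ring_mid (a point): Brass foot ring: wide, low, thick-walled ring, outside diameter 66 mm, hole 42 mm, 14 mm high, lying flat on the bench. The point is its centre (in the hole), 7 mm above what it lies on; z is the ring's axis.
- collar_mid (a point): Brass collar: narrower, taller, thin-walled ring, outside diameter 52 mm, hole 42 mm, 24 mm high, standing with its axis upright on the bench. The point is its centre (in the hole), 12 mm above what it stands on; z is the ring's axis.
- rosette_mid (a point): Silvery round metal rosette: disc 54 mm in diameter with an upright rim 12 mm high, domed in relief with petals to about 21 mm at the middle, lying domed side up on the bench. The point is its centre, 9 mm above what it lies on; z points out of the domed side.
- tray: Aluminium tool tray, open-topped and fixed to the bench: outside 163 mm along its x by 128 mm along its y, inside 155 x 120 mm, floor 4 mm thick, walls 4 mm thick, rims up to 17 mm above the bench. Origin at the centre of its underside on the bench; its long side runs along its x axis.
- frame: Shallow square picture frame lying face up and fixed to the bench: 125 x 125 mm outside, light wood border 10 mm wide and 14 mm high with a fine brass inner edge, grey fabric-lined floor 6 mm above the bench, about 102 mm square inside. Origin at its centre, on the bench; z up.
- post: Wooden ring post fixed to the bench: round base 90 mm in diameter and 10 mm high with an upright round post 26 mm in diameter at its centre, its rounded top 52 mm above the bench. Origin at the centre of its underside on the bench; z up.
- tin: Bystander, loose: closed steel tin, 64 mm in diameter and 75 mm high, at one side of the bench. Origin at the centre of its underside.
- hammer: Bystander, loose: small hammer about 220 mm long lying at one side of the bench along its x axis, handle towards -x. Origin under its middle, on the bench.
Not all that is in view belongs to the job. Leave any turquoise look-alike of the part that bears collar_mid alone. Leave any blue or red look-alike of the part that bears punch_short_mid alone.

How it is judged:
By the outcome, as a careful person would: the job done as asked, in the order asked, and still so for the second after the job is handed in, with the robot touching nothing.
It also fails if it takes over 125 s, if anything falls off the work surface, if the arm or the gripper's body presses on something with over 40 N, if the wrist force passes 120 N, or if a joint passes its speed limit or range.

### The arm

A 6-joint arm with a two-finger parallel gripper is mounted at the origin on the work surface. World frame = base frame: x ahead of the robot, y to its left, z up, the work surface at z = 0. Lengths are in m, angles in rad, forces in N, time in s.
With the tool pointing down it reaches from about 0.425 to 0.95 m from the base axis. Payload 3.5 kg.
Tool frame: the origin (TCP) lies between the finger pads; the fingertips stand 19 mm ahead of it and the grasp point (between the pads) is the TCP; z points along the fingers, y is the direction in which the jaws open and shut (so a half turn about z gives the same grasp; the last joint's range is limited). The gripper opens to 85 mm and grips with 20 to 120 N. Pads are 22 mm wide; open, the fingers measure 114 mm over their backs; the gripper's body (76 mm by 85 mm) begins 54 mm behind the grasp point. The pads swing forward as they close: fully open they stand 13 mm farther back than shut.
Start: joints at [-1.491, 0.286, 1.577, -0, 1.279, -0.15], TCP at [0.154, -0.657, 0.25] pointing down, gripper open.
Joint ranges: [-2.77, 2.77], [-0.9, 2.22], [0.21, 2.48], [-1.53, 4.67], [0.24, 2.81], [-2.84, 2.84]. Speed limits (rad/s): [2.79, 2.79, 3.14, 3.14, 3.14, 3.14].

### API

Orientations are given as a unit quaternion [x, y, z, w].
In Python, from rig import telemetry, optics, bot, search_frame, silhouettes gives the robot as it stands. The module is installed in compiled form; this text tells all that it offers.
- The arm moves only by the tool step_arm, never from a script. Its argument "moves" is text: rows parted by semicolons, each of 6 numbers parted by spaces: the shift along the tool's x, y, z in mm, then the turn, a rotation vector about the tool's x, y, z in degrees. In form: dx dy dz rx ry rz; .... A call has exactly 10 rows; each row is the pose to reach, as a shift and turn from the pose commanded when the call began, along the tool's axes at that moment; what a row does not reach only later rows make up. A row lasts 1/8 s, in which the tool goes at most 62.5 mm and 10.7 degrees, less where a joint would pass 70% of its speed; a pose out of reach is approached as far as the arm can. A call with a gripper value outside its range is refused whole. "gripper" is the opening, from -1 (shut) to 1 (fully open), so that 0 is half open, set as the call begins (left out, the last holds). The fingers move at their own pace and stop on an object; "grip_force" is the grip in N (left out, the last holds). Time passes only in rows, so rows that repeat a pose let the fingers close, or fill a call up. It gives the time, the measured TCP pose, the force and the opening at its end, in the units of the state.
- telemetry.get_state(): the state, without advancing time (a new reading comes with each control period).
- optics.snapshot(name): name is "scene" or "side" or "wrist"; returns a dict with "image" (400x640x3 uint8, red, green, blue), "K" (3x3 intrinsics, pixels), "cam_to_world" (4x4, takes a point from camera to world coordinates). Camera axes: x right, y down, z forward; pixel columns grow to the right and rows downward; lengths in m; the calibration is good to about 2 mm. The wrist camera is an equidistant fisheye: a pixel r from the principal point sees the ray r / f radians off the axis. A picture is of the moment at which its call begins. There is no depth.
- bot.close_job(): hands the job in, once; it reports no verdict.
Trained networks look in the newest picture that a camera, given by its name, has taken for a name from the list of things; names that differ only in an ending like _2 or _b are one class to them, and where a whole thing is asked for, a point or a joint stands for the part that bears it (a point fixed in the world has none). Each returns a list of dicts, best first, with "conf" (0 to 1); they miss things now and then, are a little off and sometimes report something else, mostly with a low value. They report only what shows in the picture. A call takes as long as a camera call. They do not tell look-alikes from the thing itself.
- search_frame(camera, query): "xyz" ([x, y, z] in m, in world coordinates, good to about 4 mm: the middle of the surface that is visible of it).
- silhouettes(camera, query): "region" (400x640 bool, what is visible of it).
The state is a dict: "time_s": time; "joints": joint angles; "joint_velocities": joint speeds; "joint_torque": joint torques, N m; "ee_pos": TCP position; "tool_rot": TCP orientation; "ft_force": force on the tool from outside, world axes, zero at the start; "ft_torque": the same for the moment, N m; "width": finger opening in m.
Only numpy, scipy, OpenCV 4.12 (cv2) and the standard library are available. Lean on these libraries where they do the work, as an engineer would, in place of code of your own. Each camera call takes 0.05 s, during which the arm holds its last target.

## Working session

There is one attempt and no reset: what is moved stays moved. The work goes in short steps, Python scripts to look and compute and a tool call to move; the robot and the scene stay as the last step left them, time stands still between calls to the robot, and variables do not carry over. Pictures are saved under pics/ and viewed, and the job is handed in when it is done.

Besides the shell and the picture viewer there is one more tool, called after "Request:" as name(argument=value, ...), one argument or row to a line, values as JSON. step_arm: Moves the arm, as the interface text tells. Its arguments: {"type":"object","properties":{"moves":{"type":"string"},"gripper":{"type":"number"},"grip_force":{"type":"number"}},"required":["moves"]}

```bash
mkdir -p pics; cat > h.py <<'E'
import numpy as np, cv2
from rig import telemetry, optics, bot, search_frame, silhouettes
def snap(n,fn):
    s=optics.snapshot(n); cv2.imwrite('pics/'+fn,s['image'][:,:,::-1]); return s
def ray(s,u,v,fish=False):
    K=s['K'];T=s['cam_to_world']
    x=(u-K[0,2])/K[0,0];y=(v-K[1,2])/K[1,1]
    if fish:
        r=np.hypot(x,y); d=np.array([np.sin(r)*x/r,np.sin(r)*y/r,np.cos(r)]) if r>1e-9 else np.array([0,0,1.])
    else: d=np.array([x,y,1.])
    return T[:3,3],T[:3,:3]@d
def at(s,u,v,z,fish=False):
    o,d=ray(s,u,v,fish); return o+d*(z-o[2])/d[2]
E
python3 - <<'E'
from h import *
for n in ['scene','side','wrist']:
    s=snap(n,n+'0.png'); print(n,s['K'].round(1).tolist(),s['cam_to_world'].round(3).tolist())
    for q in ['punch_long_mid','punch_short_mid','foot_ring_mid','collar_mid','rosette_mid','tray','frame','post','tin','hammer']:
        print(q,[(np.round(r['xyz'],3).tolist(),round(r['conf'],2)) for r in search_frame(n,q)])
print(telemetry.get_state())
E
```

```text
scene [[364.4, 0.0, 323.9], [0.0, 364.4, 194.8], [0.0, 0.0, 1.0]] [[0.014, 0.721, -0.693, 1.151], [1.0, -0.018, 0.001, -0.009], [-0.012, -0.693, -0.721, 0.74], [0.0, 0.0, 0.0, 1.0]]
punch_long_mid [([0.45, -0.003, 0.011], 0.49)]
punch_short_mid [([0.338, 0.239, 0.014], 0.6), ([0.462, 0.291, 0.012], 0.46), ([0.374, 0.37, 0.01], 0.42)]
foot_ring_mid [([0.446, -0.269, 0.017], 0.76)]
collar_mid [([0.461, 0.293, 0.01], 0.74), ([0.441, -0.143, 0.015], 0.61), ([0.339, -0.097, 0.018], 0.49), ([0.621, -0.22, 0.006], 0.29)]
rosette_mid [([0.437, 0.14, 0.012], 0.83), ([0.462, 0.294, 0.011], 0.75)]
tray [([0.62, -0.221, 0.002], 0.89)]
frame [([0.615, 0.228, 0.005], 0.88)]
post [([0.658, -0.002, 0.01], 0.86)]
tin [([0.6, 0.439, 0.055], 0.66)]
hammer [([0.601, -0.464, 0.024], 0.85)]
side [[460.1, 0.0, 322.6], [0.0, 460.1, 205.5], [0.0, 0.0, 1.0]] [[-0.832, -0.297, 0.468, -0.075], [-0.554, 0.433, -0.711, 0.891], [0.008, -0.851, -0.525, 0.688], [0.0, 0.0, 0.0, 1.0]]
punch_long_mid [([0.444, 0.004, 0.01], 0.59)]
punch_short_mid [([0.453, 0.298, 0.012], 0.64), ([0.366, 0.374, 0.01], 0.57), ([0.333, 0.
[... 820 characters left out ...]
 []
hammer []
{'time_s': 1.65, 'joints': array([-1.49098041e+00,  2.86314982e-01,  1.57668947e+00,  9.95775926e-06,
        1.27857901e+00, -1.49983360e-01]), 'joint_velocities': array([-0.00048996, -0.0009497 , -0.00041757,  0.00158421, -0.00213888,
       -0.00027511]), 'joint_torque': array([ 3.20978434e-04, -4.05950797e+01, -2.92928249e+01, -1.62459933e-04,
        5.79666612e-04, -3.12132038e-06]), 'ee_pos': array([ 0.15379448, -0.65724158,  0.25032058]), 'tool_rot': array([9.93406460e-01, 1.14645565e-01, 4.60369883e-06, 4.75968174e-06]), 'ft_force': array([ 0.26502004, -0.30895054, -1.22521101]), 'ft_torque': array([ 0.01842725, -0.01025504,  0.03721616]), 'width': 0.08519087570087551}
```

View pics/scene0.png

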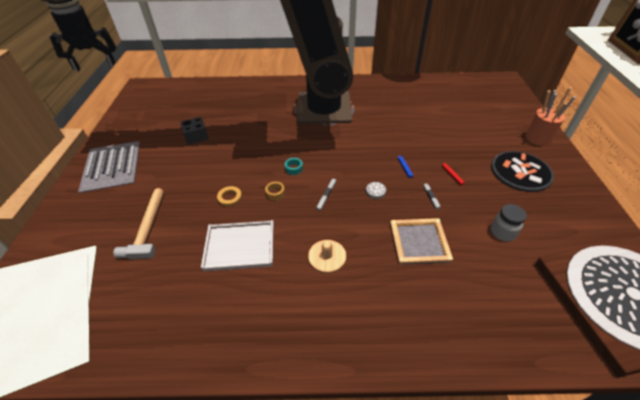

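View pics/side0.png

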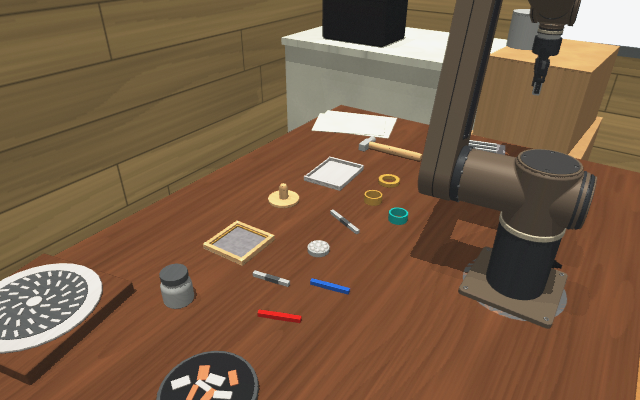

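View pics/wrist0.png

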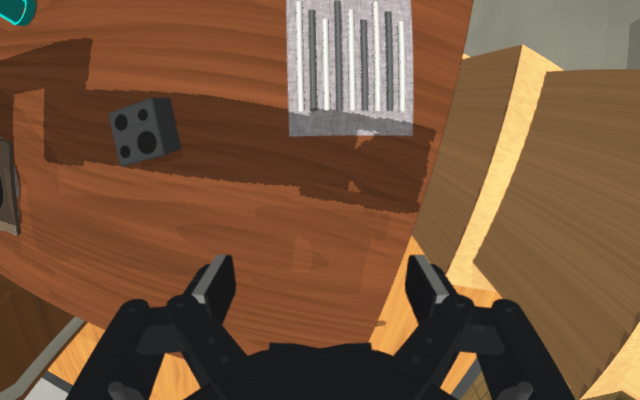

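```bash
python3 - <<'E'
from h import *
def meas(cam,q,zt):
    for r in silhouettes(cam,q)[:3]:
        m=r['region']; v,u=np.nonzero(m)
        if len(u)<10: continue
        P=np.array([at(s,a,b,zt)[:2] for a,b in zip(u,v)])
        (c,wh,ang)=cv2.minAreaRect((P*1000).astype(np.float32))
        print(cam,q,round(r['conf'],2),'px',u.mean().round(1),v.mean().round(1),'mean',P.mean(0).round(4),'rect',np.round(c,1),np.round(wh,1),round(ang,1))
for cam in ['scene','side']:
    s=optics.snapshot(cam)
    for q,z in [('punch_long_mid',.0055),('punch_short_mid',.0055),('foot_ring_mid',.01),('collar_mid',.016),('rosette_mid',.01),('tray',.015),('frame',.014),('post',.01)]: meas(cam,q,z)
    im=s['image'][:,:,::-1]
    c=(im[150:280,190:470] if cam=='scene' else im[140:340,190:450])
    cv2.imwrite(f'pics/{cam}_crop.png',cv2.resize(c,None,fx=2.8,fy=2.8,interpolation=cv2.INTER_CUBIC))
E
```

```text
scene punch_long_mid 0.64 px 325.3 194.3 mean [ 0.4429 -0.0036] rect [440.2  -2.7] [ 14.3 126. ] 67.5
scene punch_long_mid 0.38 px 508.0 222.2 mean [0.5551 0.4673] rect [552.1 469.4] [ 65.5 134.5] 49.4
scene punch_short_mid 0.49 px 431.1 196.1 mean [0.4573 0.2892] rect [455.8 289. ] [95.  16.8] 9.6
scene punch_short_mid 0.42 px 451.5 173.0 mean [0.3655 0.3693] rect [366.8 368.5] [87.9 18.8] 20.1
scene foot_ring_mid 0.82 px 229.1 195.8 mean [ 0.4468 -0.272 ] rect [ 446.7 -271.5] [73. 64.] 37.9
scene foot_ring_mid 0.19 px 507.9 222.0 mean [0.5579 0.4647] rect [555.6 465.6] [ 65.3 141.8] 51.8
scene collar_mid 0.68 px 293.1 165.9 mean [ 0.3332 -0.0984] rect [333.1 -98.8] [72.8 48.1] 1.7
scene collar_mid 0.61 px 375.3 189.9 mean [0.4401 0.1355] rect [440.  136.2] [53.  64.2] 84.6
scene collar_mid 0.6 px 273.7 190.4 mean [ 0.4346 -0.1479] rect [ 434.5 -148. ] [56.7 74.5] 88.6
scene rosette_mid 0.48 px 375.1 189.7 mean [0.4333 0.1362] rect [432.3 136.2] [50.7 60.9] 84.6
scene tray 0.72 px 237.7 245.3 mean [ 0.6194 -0.2208] rect [ 616.8 -221. ] [141.2 166.7] 4.9
scene tray 0.6 px 274.3 191.0
[... 881 characters left out ...]
 mean [ 0.3275 -0.0895] rect [328.6 -90.2] [50.5 83.2] 24.8
side rosette_mid 0.61 px 317.8 248.2 mean [0.4291 0.1438] rect [430.4 143.1] [51.7 64.8] 34.2
side rosette_mid 0.36 px 283.3 197.4 mean [ 0.6479 -0.0011] rect [656.3 -11.1] [ 86.5 133.1] 36.3
side tray 0.95 px 333.5 173.3 mean [ 0.6042 -0.2027] rect [ 606.2 -207.8] [138.7 188.2] 3.8
side tray 0.45 px 317.9 247.9 mean [0.426  0.1482] rect [427.8 147. ] [51.2 60.4] 34.3
side frame 0.62 px 238.3 242.3 mean [0.602  0.2379] rect [604.9 234.8] [136.6 137.1] 2.3
side post 0.6 px 283.2 197.4 mean [ 0.6481 -0.0011] rect [647.6 -12.3] [ 89.3 136.4] 13.7
side post 0.46 px 388.9 180.6 mean [ 0.4418 -0.2656] rect [ 443.6 -266. ] [58.4 85.1] 25.7
```

View pics/scene_crop.png

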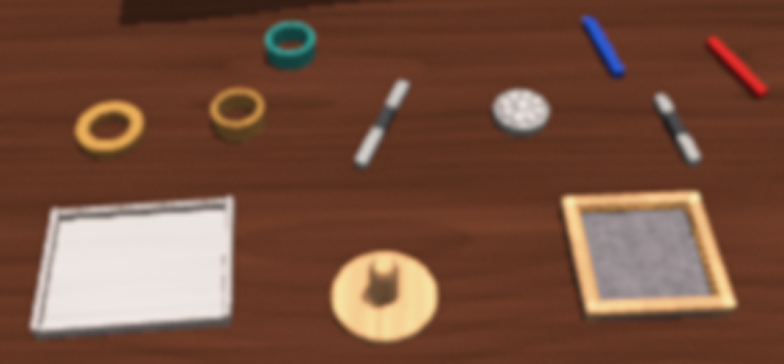

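View pics/side_crop.png

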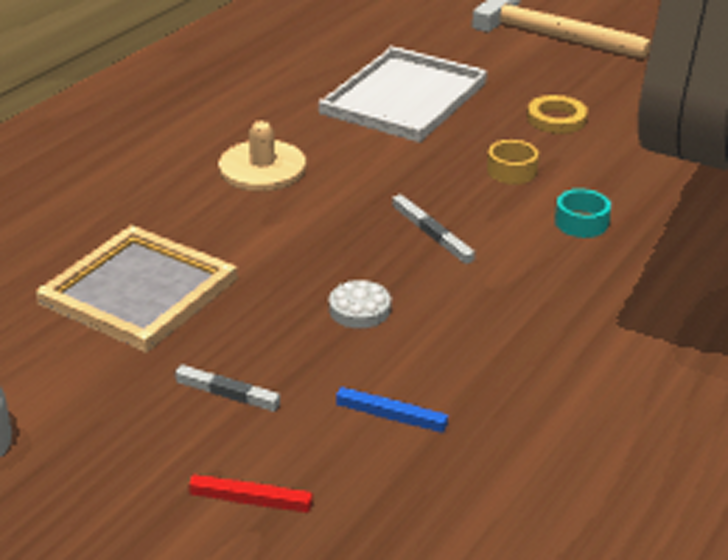

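```bash
cat >> h.py <<'E'
from scipy.spatial.transform import Rotation as Ro
def go(*wps):
    st=telemetry.get_state(); R=Ro.from_quat(st['tool_rot']); p=st['ee_pos']
    M=R.as_matrix(); print('now',p.round(4),'yaw',np.degrees(np.arctan2(M[1,0],M[0,0])).round(2),'w',st['width'].round(4),'F',st['ft_force'].round(1),'t',st['time_s'])
    for x,y,z,yaw in wps:
        c,s=np.cos(np.radians(yaw)),np.sin(np.radians(yaw))
        T=Ro.from_matrix(np.array([[c,s,0],[s,-c,0],[0,0,-1.]]))
        d=R.inv().apply(np.array([x,y,z])-p)*1000; rv=np.degrees((R.inv()*T).as_rotvec())
        print(np.round(d,1).tolist(),np.round(rv,1).tolist())
E
python3 - <<'E'
from h import *
go((.45,-.3,.3,113),(.45,-.15,.3,113))
E
```

```text
Traceback (most recent call last):
  File "h.py", line 17, in go
    M=R.as_matrix(); print('now',p.round(4),'yaw',np.degrees(np.arctan2(M[1,0],M[0,0])).round(2),'w',st['width'].round(4),'F',st['ft_force'].round(1),'t',st['time_s'])
                                                                                                     ^^^^^^^^^^^^^^^^^
AttributeError: 'float' object has no attribute 'round'
```

```bash
sed -i "s/st\['width'\].round(4)/round(st['width'],4)/" h.py
python3 - <<'E'
from h import *
go((.45,-.3,.3,113),(.45,-.15,.3,113))
E
```

```text
now [ 0.1538 -0.6572  0.2503] yaw 13.17 w 0.0854 F [ 0.  -0.3  0. ] t 2.55
[369.8, -280.3, -49.7] [-0.0, -0.0, -99.8]
[404.0, -426.4, -49.7] [-0.0, -0.0, -99.8]
```

Request:
step_arm(
  moves="370 -280 -50 0 0 -100;370 -280 -50 0 0 -100;370 -280 -50 0 0 -100;370 -280 -50 0 0 -100;370 -280 -50 0 0 -100;370 -280 -50 0 0 -100;370 -280 -50 0 0 -100;404 -426 -50 0 0 -100;404 -426 -50 0 0 -100;404 -426 -50 0 0 -100",
)

```text
time_s: 3.8
ee_pos: [0.4501, -0.1481, 0.3006]
tool_rot: [0.549, 0.836, 0.0, 0.0]
ft_force: [0.2, -0.4, 0.6]
width: 0.0852
```

```bash
python3 - <<'E'
from h import *
s=snap('wrist','w1.png')
go((.443,-.003,.2,157))
E
```

```text
now [ 0.4503 -0.1439  0.3008] yaw 113.61 w 0.0854 F [-0.4  3.  -0.9] t 3.85
[131.7, 49.5, 101.3] [0.2, -0.1, -43.4]
```

View pics/w1.png

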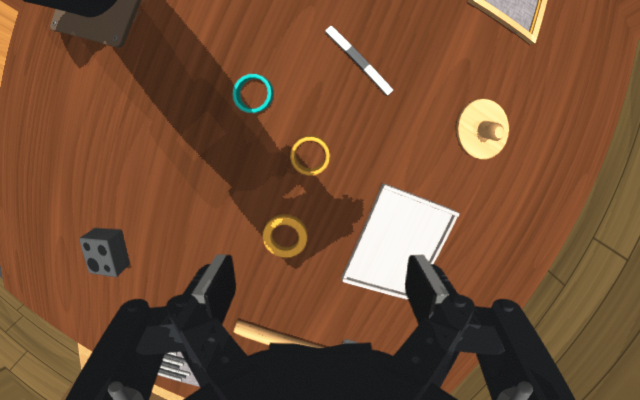

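```bash
cat >> h.py <<'E'
def bird(s,z,x0,x1,y0,y1,fn=None,fish=True,mm=1.0):
    # rows: x decreasing downwards? row=x grows down, col = y grows right
    xs=np.arange(x0,x1,mm/1000);ys=np.arange(y0,y1,mm/1000)
    X,Y=np.meshgrid(xs,ys,indexing='ij'); T=s['cam_to_world'];K=s['K']
    P=(np.stack([X,Y,np.full_like(X,z)],-1)-T[:3,3])@T[:3,:3]
    if fish:
        r=np.hypot(P[...,0],P[...,1]);th=np.arctan2(r,P[...,2]);k=th/np.maximum(r,1e-9)
    else: k=1/P[...,2]
    u=K[0,0]*P[...,0]*k+K[0,2];v=K[1,1]*P[...,1]*k+K[1,2]
    b=cv2.remap(s['image'],u.astype(np.float32),v.astype(np.float32),cv2.INTER_LINEAR)
    if fn: cv2.imwrite('pics/'+fn,b[:,:,::-1])
    return b
E
python3 - <<'E'
from h import *
import pickle
s=optics.snapshot('wrist'); pickle.dump(s,open('w1.pkl','wb'))
bird(s,.011,.30,.75,-.35,.1,'b1.png')
go((.443,-.003,.2,157))
E
```

```text
now [ 0.4503 -0.1466  0.3008] yaw 113.51 w 0.0854 F [-0.6  0.3 -0.1] t 3.9
[134.6, 50.5, 100.9] [0.1, 0.0, -43.5]
```

View pics/b1.png

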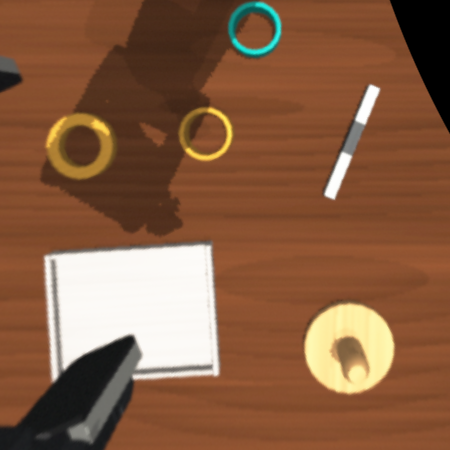

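```bash
python3 - <<'E'
from h import *
import pickle
s=pickle.load(open('w1.pkl','rb')); print(s['cam_to_world'][:3,3])
def blob(z,x0,x1,y0,y1,f,n):
    b=bird(s,z,x0,x1,y0,y1,mm=.5).copy(); m=f(cv2.cvtColor(b,cv2.COLOR_RGB2HSV)).astype(np.uint8)
    cs,_=cv2.findContours(m,cv2.RETR_EXTERNAL,cv2.CHAIN_APPROX_NONE); c=max(cs,key=cv2.contourArea)
    cc,r=cv2.minEnclosingCircle(c); R=cv2.minAreaRect(c)
    w=lambda p:(round(x0+p[1]*.0005,4),round(y0+p[0]*.0005,4))
    print(n,'circ',w(cc),'d',r,'rect',w(R[0]),np.array(R[1])/2,'ang',R[2],[w(p) for p in cv2.boxPoints(R)])
br=lambda h:(h[...,0]>17)&(h[...,0]<32)&(h[...,1]>140)&(h[...,2]>110)
blob(.014,.39,.5,-.32,-.21,br,'foot'); blob(.024,.39,.48,-.19,-.1,br,'collar')
wh=lambda h:(h[...,1]<60)&(h[...,2]>60)
blob(.011,.36,.52,-.07,.07,wh,'long')
blob(.017,.52,.72,-.32,-.10,wh,'tray')
blob(.010,.58,.72,-.07,.07,lambda h:(h[...,1]<160)&(h[...,2]>130),'post')
E
```

```text
[ 0.41811207 -0.07209633  0.42491582]
foot circ (0.4449, -0.2679) d 67.86542510986328 rect (0.4452, -0.2681) [64.83434296 66.14412689] ang 79.2156982421875 [(np.float32(0.4195), np.float32(-0.3066)), (np.float32(0.4071), np.float32(-0.2417)), (np.float32(0.4708), np.float32(-0.2295)), (np.float32(0.4832), np.float32(-0.2945))]
collar circ (0.4331, -0.1417) d 52.95485305786133 rect (0.4328, -0.142) [51.30000687 51.90000153] ang 36.869895935058594 [(np.float32(0.4382), np.float32(-0.1781)), (np.float32(0.3966), np.float32(-0.147)), (np.float32(0.4274), np.float32(-0.1059)), (np.float32(0.4689), np.float32(-0.1371))]
long circ (0.441, 0.0003) d 121.13329315185547 rect (0.4413, 0.0011) [ 13.35470676 121.11108398] ang 22.507389068603516 [(np.float32(0.4947), np.float32(-0.0283)), (np.float32(0.3828), np.float32(0.0181)), (np.float32(0.388), np.float32(0.0304)), (np.float32(0.4998), np.float32(-0.0159))]
tray circ (0.6231, -0.214) d 224.55841064453125 rect (0.6307, -0.215) [173.3394165  166.37815857] ang 86.2218017578125 [(np.float32(0.5497), np.float32(-0.3037)), (np.float32(0.5388), np.float32(-0.1377)), (np.float32(0.7117), np.float32(-0.1263)), (np.float32(0.7227), np.float32(-0.2923))]
post circ (0.6484, -0.0001) d 95.33414459228516 rect (0.6484, -0.0009) [93.0019455  93.26659393] ang 48.57633590698242 [(np.float32(0.6444), np.float32(-0.0666)), (np.float32(0.5827), np.float32(0.0033)), (np.float32(0.6525), np.float32(0.0648)), (np.float32(0.7142), np.float32(-0.0051))]
```

```bash
python3 - <<'E'
from h import *
go((.4412,.0005,.12,157.5))
E
```

```text
now [ 0.4503 -0.1466  0.3008] yaw 113.51 w 0.0854 F [-0.6  0.3 -0.1] t 3.9
[138.5, 50.1, 180.9] [0.1, 0.0, -44.0]
```

Request:
step_arm(
  moves="138 50 100 0 0 -44;138 50 100 0 0 -44;138 50 150 0 0 -44;138.5 50 181 0 0 -44;138.5 50 181 0 0 -44;138.5 50 181 0 0 -44;138.5 50 181 0 0 -44;138.5 50 181 0 0 -44;138.5 50 181 0 0 -44;138.5 50 181 0 0 -44",
  gripper=-0.1,
  grip_force=40,
)

```text
time_s: 5.15
ee_pos: [0.4418, -0.0036, 0.1197]
tool_rot: [0.198, 0.98, -0.0, 0.0]
ft_force: [-0.3, 0.1, -0.2]
width: 0.0385
```

```bash
python3 - <<'E'
from h import *
s=snap('wrist','w2.png')
go((.4412,.0005,.022,157.5))
E
```

```text
now [ 0.4417 -0.0035  0.1195] yaw 157.15 w 0.0385 F [ 0.6 -0.6  0.5] t 5.2
[2.0, 3.5, 97.5] [0.0, 0.0, -0.4]
```

View pics/w2.png

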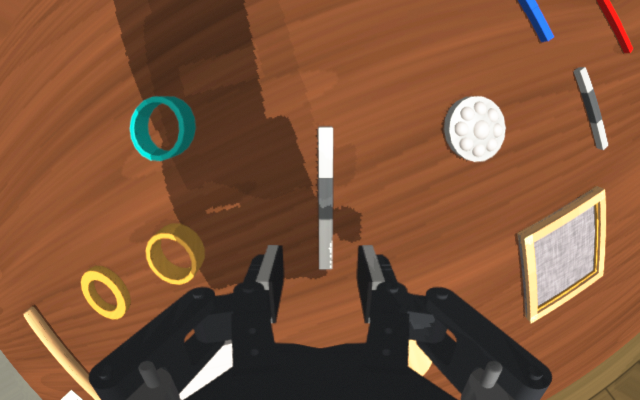

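Request:
step_arm(
  moves="2 3.5 50 0 0 0;2 3.5 80 0 0 0;2 3.5 96 0 0 0;2 3.5 97 0 0 0;2 3.5 97 0 0 0;2 3.5 97 0 0 0;2 3.5 97 0 0 0;2 3.5 97 0 0 0;2 3.5 97 0 0 0;2 3.5 97 0 0 0",
)

```text
time_s: 6.45
ee_pos: [0.4411, 0.0006, 0.0223]
tool_rot: [0.198, 0.98, 0.0, 0.0]
ft_force: [-0.9, 0.2, -0.1]
width: 0.0383
```

Request:
step_arm(
  moves="0 0 0 0 0 0;0 0 0 0 0 0;0 0 0 0 0 0;0 0 0 0 0 0;0 0 0 0 0 0;0 0 0 0 0 0;0 0 -5 0 0 0;0 0 -40 0 0 0;0 0 -80 0 0 0;0 0 -80 0 0 0",
  gripper=-1,
)

```text
time_s: 7.7
ee_pos: [0.4434, 0.0002, 0.1055]
tool_rot: [0.198, 0.98, -0.0, 0.004]
ft_force: [0.7, 0.2, -0.7]
width: 0.0098
```

```bash
python3 - <<'E'
from h import *
s=snap('wrist','w3.png')
s2=optics.snapshot('scene')
bird(s2,.017,.50,.75,-.35,.35,'b3.png',fish=False)
go((.615,-.219,.1,93.5))
E
```

```text
now [0.4406 0.0007 0.1019] yaw 157.16 w 0.0094 F [-0.1  0.2 -2.4] t 7.8
[-246.0, -134.8, 1.8] [-0.0, -0.0, 63.7]
```

View pics/w3.png

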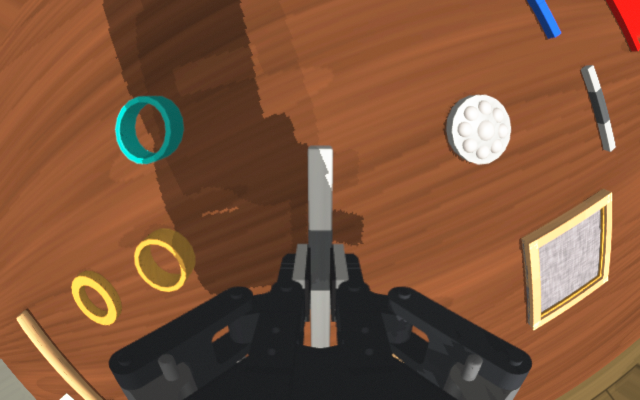

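View pics/b3.png

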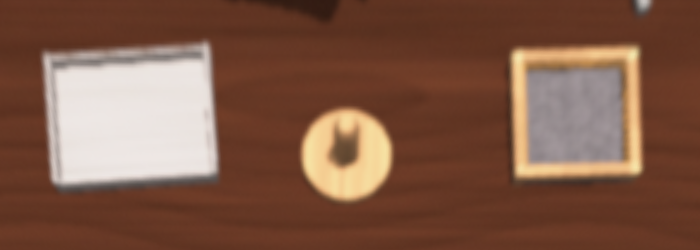

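```bash
python3 - <<'E'
from h import *
go((.592,-.2205,.1,94),(.592,-.2205,.028,94))
E
```

```text
now [0.4406 0.0007 0.1019] yaw 157.16 w 0.0094 F [-0.1  0.2 -2.4] t 7.8
[-225.4, -145.1, 1.8] [-0.0, -0.0, 63.2]
[-225.4, -145.1, 73.8] [-0.0, -0.0, 63.2]
```

Request:
step_arm(
  moves="-35 -25 0 0 0 10;-70 -50 0 0 0 20;-110 -75 0 0 0 30;-150 -100 0 0 0 40;-190 -125 0 0 0 50;-225.4 -145 0 0 0 60;-225.4 -145 0 0 0 63;-225.4 -145 0 0 0 63;-225.4 -145 20 0 0 63;-225.4 -145 30 0 0 63",
)

```text
time_s: 9.05
ee_pos: [0.5909, -0.2192, 0.0693]
tool_rot: [0.681, 0.733, -0.001, -0.002]
ft_force: [0.3, -0.4, -1.9]
width: 0.0098
```

```bash
python3 - <<'E'
from h import *
s=snap('wrist','w4.png')
go((.592,-.2205,.1,94),(.592,-.2205,.028,94))
E
```

```text
now [ 0.5903 -0.2189  0.0682] yaw 94.21 w 0.0096 F [-0.7  0.2 -2.1] t 9.1
[-1.6, 1.4, -31.8] [-0.3, -0.2, 0.2]
[-1.8, 1.7, 40.2] [-0.3, -0.2, 0.2]
```

View pics/w4.png

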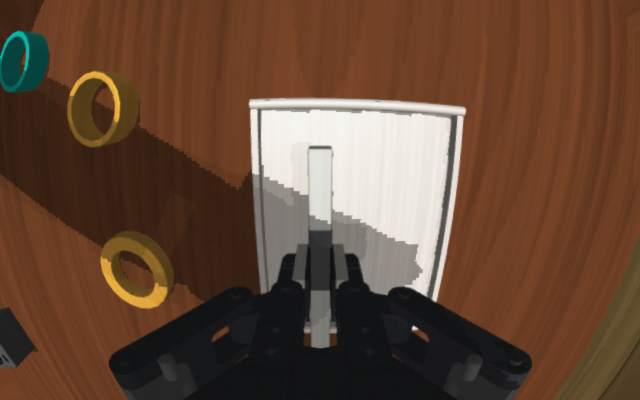

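Request:
step_arm(
  moves="-1 1.5 15 0 0 0;-1 1.5 30 0 0 0;-1 1.5 38 0 0 0;-1 1.5 40 0 0 0;-1 1.5 40.5 0 0 0;-1 1.5 40.5 0 0 0;-1 1.5 40.5 0 0 0;-1 1.5 40.5 0 0 0;-1 1.5 40.5 0 0 0;-1 1.5 40.5 0 0 0",
)

```text
time_s: 10.35
ee_pos: [0.5942, -0.2214, 0.0319]
tool_rot: [0.681, 0.732, 0.0, 0.0]
ft_force: [-0.4, 0.8, -1.5]
width: 0.0091
```

Request:
step_arm(
  moves="0 0 0 0 0 0;0 0 0 0 0 0;0 0 0 0 0 0;0 0 0 0 0 0;0 0 -10 0 0 0;0 0 -50 0 0 0;0 0 -100 0 0 0;0 0 -150 0 0 0;0 0 -150 0 0 0;0 0 -150 0 0 0",
  gripper=-0.4,
)

```text
time_s: 11.6
ee_pos: [0.594, -0.2213, 0.1821]
tool_rot: [0.681, 0.732, 0.0, 0.0]
ft_force: [-0.3, -0.3, -0.1]
width: 0.0255
```

```bash
python3 - <<'E'
from h import *
s=snap('wrist','w5.png')
go((.46,.29,.2,190))
b=bird(s,.017,.5,.72,-.33,-.1,'b5.png',mm=.5)
E
```

```text
now [ 0.5934 -0.221   0.1807] yaw 94.16 w 0.0257 F [ 0.5 -0.  -0.8] t 11.65
[519.4, -96.0, -18.5] [-0.0, -0.1, -95.8]
```

View pics/b5.png

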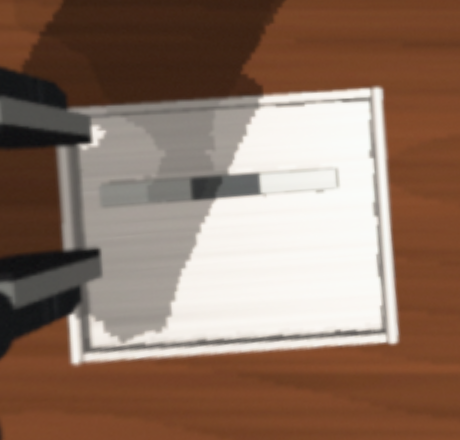

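Request:
step_arm(
  moves="60 -10 -20 0 0 -10;115 -20 -20 0 0 -20;170 -30 -20 0 0 -30;225 -40 -20 0 0 -40;280 -50 -20 0 0 -50;335 -60 -20 0 0 -60;390 -70 -20 0 0 -70;445 -80 -20 0 0 -80;500 -95 -20 0 0 -90;519 -96 -20 0 0 -96",
)

```text
time_s: 12.9
ee_pos: [0.4581, 0.2914, 0.1995]
tool_rot: [-0.092, 0.996, -0.0, -0.002]
ft_force: [0.2, -0.4, 0.4]
width: 0.0256
```

Request:
step_arm(
  moves="0 0 0 0 0 0;0 0 0 0 0 0;0 0 0 0 0 0;0 0 0 0 0 0;0 0 0 0 0 0;0 0 0 0 0 0;0 0 0 0 0 0;0 0 0 0 0 0;0 0 0 0 0 0;0 0 0 0 0 0",
  gripper=-0.1,
)

```text
time_s: 14.15
ee_pos: [0.4607, 0.2893, 0.2018]
tool_rot: [-0.089, 0.996, 0.0, -0.0]
ft_force: [0.3, 0.0, -0.7]
width: 0.0383
```

```bash
python3 - <<'E'
from h import *
s=snap('wrist','w6.png')
b=bird(s,.011,.33,.71,.05,.43,'b6.png')
x0,y0=.40,.23
b=bird(s,.011,x0,.52,y0,.35,'b6c.png',mm=.5); h=cv2.cvtColor(b,cv2.COLOR_RGB2HSV)
m=((h[...,1]<70)&(h[...,2]>50)).astype(np.uint8)
cs,_=cv2.findContours(m,cv2.RETR_EXTERNAL,cv2.CHAIN_APPROX_NONE); R=cv2.minAreaRect(max(cs,key=cv2.contourArea))
print(x0+R[0][1]*.0005,y0+R[0][0]*.0005,np.array(R[1])/2,R[2])
go((.46,.29,.1,190))
E
```

```text
0.4565497398376465 0.29198143768310547 [91.24493408 12.32744312] 79.50852966308594
now [0.4607 0.2893 0.2018] yaw -169.83 w 0.0384 F [-0.1  0.1 -0.6] t 14.2
[0.6, 0.8, 101.8] [0.0, -0.0, 0.2]
```

View pics/b6.png

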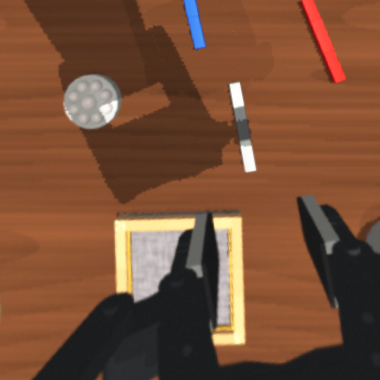

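View pics/b6c.png

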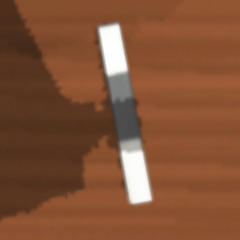

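```bash
python3 - <<'E'
from h import *
go((.4565,.292,.022,190.5))
E
```

```text
now [0.4607 0.2893 0.2018] yaw -169.83 w 0.0384 F [-0.1  0.1 -0.6] t 14.2
[3.6, 3.4, 179.8] [0.0, -0.0, -0.3]
```

Request:
step_arm(
  moves="3.6 3.4 50 0 0 0;3.6 3.4 100 0 0 0;3.6 3.4 140 0 0 0;3.6 3.4 165 0 0 0;3.6 3.4 177 0 0 0;3.6 3.4 179.5 0 0 0;3.6 3.4 179.5 0 0 0;3.6 3.4 179.5 0 0 0;3.6 3.4 179.5 0 0 0;3.6 3.4 179.5 0 0 0",
)

```text
time_s: 15.45
ee_pos: [0.4568, 0.2921, 0.0228]
tool_rot: [-0.089, 0.996, 0.0, 0.0]
ft_force: [-0.4, -1.1, 0.9]
width: 0.0389
```

Request:
step_arm(
  moves="0 0 0 0 0 0;0 0 0 0 0 0;0 0 0 0 0 0;0 0 0 0 0 0;0 0 0 0 0 0;0 0 -5 0 0 0;0 0 -40 0 0 0;0 0 -80 0 0 0;0 0 -80 0 0 0;0 0 -80 0 0 0",
  gripper=-1,
)

```text
time_s: 16.7
ee_pos: [0.4558, 0.2916, 0.1015]
tool_rot: [-0.089, 0.996, -0.0, -0.001]
ft_force: [0.1, -0.1, -2.0]
width: 0.0093
```

```bash
python3 - <<'E'
from h import *
s=snap('wrist','w7.png')
go((.635,-.217,.1,94),(.55,.04,.1,142))
E
```

```text
now [0.4554 0.2915 0.1008] yaw -169.84 w 0.0098 F [-0.2 -0.2 -1. ] t 16.75
[-87.1, -532.2, 0.8] [-0.2, -0.1, 96.2]
[-48.8, -264.2, 0.8] [-0.1, -0.1, 48.2]
```

View pics/w7.png

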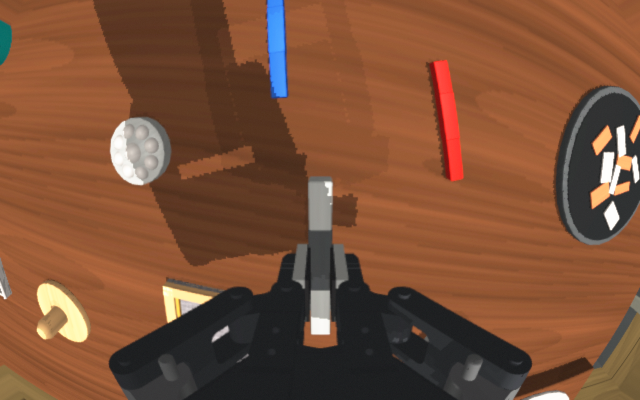

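Request:
step_arm(
  moves="-9 -50 -20 0 0 10;-18 -105 -30 0 0 20;-28 -160 -30 0 0 30;-38 -215 -30 0 0 40;-48 -270 -30 0 0 50;-57 -325 -30 0 0 60;-66 -380 -30 0 0 70;-75 -435 -30 0 0 80;-83 -490 -20 0 0 90;-87 -532 0 0 0 96",
)

```text
time_s: 18.0
ee_pos: [0.6363, -0.2186, 0.1007]
tool_rot: [0.683, 0.731, -0.0, -0.0]
ft_force: [-0.2, 0.6, -1.0]
width: 0.0093
```

Request:
step_arm(
  moves="0 0 0 0 0 0;0 0 0 0 0 0;0 0 0 0 0 0;0 0 0 0 0 0;0 0 0 0 0 0;0 0 0 0 0 0;0 0 0 0 0 0;0 0 0 0 0 0;0 0 0 0 0 0;0 0 0 0 0 0",
)

```text
time_s: 19.25
ee_pos: [0.6361, -0.2164, 0.1023]
tool_rot: [0.681, 0.732, -0.0, -0.0]
ft_force: [-0.6, 0.6, -0.8]
width: 0.0096
```

```bash
python3 - <<'E'
from h import *
s=snap('wrist','w8.png')
go((.635,-.217,.0275,94))
E
```

```text
now [ 0.6361 -0.2164  0.1023] yaw 94.16 w 0.0097 F [-0.5 -1.1 -0.8] t 19.3
[-0.5, -1.1, 74.8] [-0.0, -0.0, 0.2]
```

View pics/w8.png

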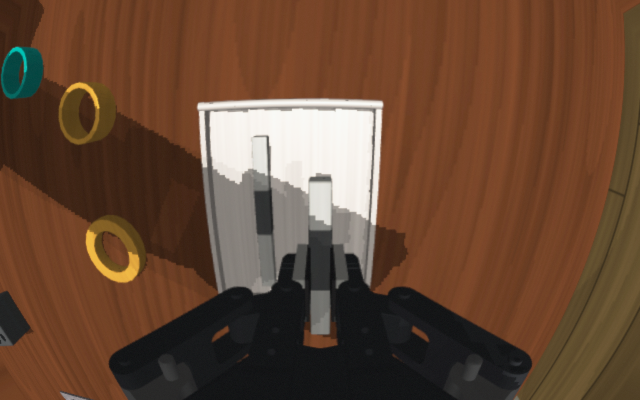

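Request:
step_arm(
  moves="-0.5 -1 30 0 0 0;-0.5 -1 55 0 0 0;-0.5 -1 68 0 0 0;-0.5 -1 73 0 0 0;-0.5 -1 75 0 0 0;-0.5 -1 75 0 0 0;-0.5 -1 75 0 0 0;-0.5 -1 75 0 0 0;-0.5 -1 75 0 0 0;-0.5 -1 75 0 0 0",
)

```text
time_s: 20.55
ee_pos: [0.6352, -0.2169, 0.0274]
tool_rot: [0.681, 0.732, 0.0, 0.0]
ft_force: [0.0, -0.3, -1.0]
width: 0.0096
```

Request:
step_arm(
  moves="0 0 0 0 0 0;0 0 0 0 0 0;0 0 0 0 0 0;0 0 0 0 0 0;0 0 -10 0 0 0;0 0 -50 0 0 0;0 0 -100 0 0 0;0 0 -150 0 0 0;0 0 -150 0 0 0;0 0 -150 0 0 0",
  gripper=-0.45,
)

```text
time_s: 21.8
ee_pos: [0.6349, -0.2168, 0.1776]
tool_rot: [0.681, 0.732, 0.0, 0.0]
ft_force: [-0.3, -0.7, 0.1]
width: 0.0235
```

```bash
python3 - <<'E'
from h import *
s=snap('wrist','w9.png')
b=bird(s,.015,.40,.72,-.33,-.1,'b9.png')
go((.445,-.268,.15,94))
E
```

```text
now [ 0.6343 -0.2165  0.1761] yaw 94.17 w 0.0235 F [-0.5 -1.1  0.3] t 21.85
[-37.6, -192.5, 26.4] [-0.1, -0.1, 0.2]
```

View pics/b9.png

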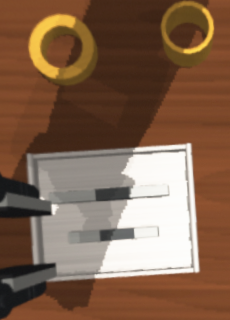

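```bash
python3 - <<'E'
from h import *
go((.445,-.268,.12,94))
E
```

```text
now [ 0.6343 -0.2165  0.1761] yaw 94.17 w 0.0235 F [-0.5 -1.1  0.3] t 21.85
[-37.7, -192.5, 56.4] [-0.1, -0.1, 0.2]
```

Request:
step_arm(
  moves="-37.5 -50 0 0 0 0;-37.5 -100 0 0 0 0;-37.5 -150 0 0 0 0;-37.5 -180 20 0 0 0;-37.5 -192.5 50 0 0 0;-37.5 -192.5 56 0 0 0;-37.5 -192.5 56 0 0 0;-37.5 -192.5 56 0 0 0;-37.5 -192.5 56 0 0 0;-37.5 -192.5 56 0 0 0",
  gripper=1,
)

```text
time_s: 23.1
ee_pos: [0.4464, -0.2685, 0.122]
tool_rot: [0.681, 0.732, 0.0, 0.001]
ft_force: [-1.0, -0.0, 0.1]
width: 0.0852
```

```bash
python3 - <<'E'
from h import *
s=snap('wrist','w10.png')
go((.445,-.268,.015,94))
E
```

```text
now [ 0.4463 -0.2684  0.1218] yaw 94.18 w 0.0852 F [ 0.4 -0.6  0.3] t 23.15
[0.5, -1.3, 106.8] [0.0, 0.0, 0.2]
```

View pics/w10.png

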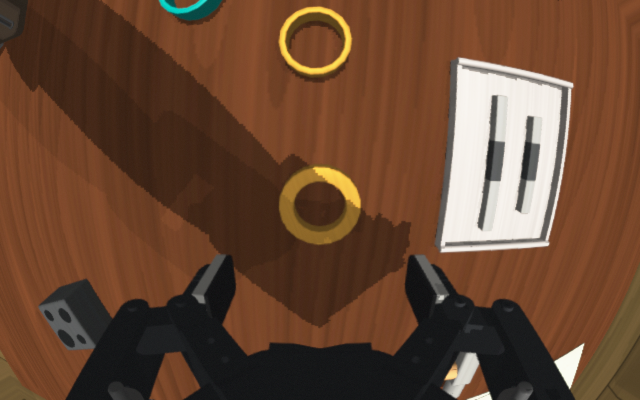

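Request:
step_arm(
  moves="0.5 -1 40 0 0 0;0.5 -1 70 0 0 0;0.5 -1 90 0 0 0;0.5 -1 100 0 0 0;0.5 -1 104 0 0 0;0.5 -1 106 0 0 0;0.5 -1 106.5 0 0 0;0.5 -1 106.5 0 0 0;0.5 -1 106.5 0 0 0;0.5 -1 106.5 0 0 0",
)

```text
time_s: 24.4
ee_pos: [0.4449, -0.2679, 0.015]
tool_rot: [0.681, 0.732, 0.0, 0.0]
ft_force: [-1.1, 0.2, -0.8]
width: 0.0855
```

Request:
step_arm(
  moves="0 0 0 0 0 0;0 0 0 0 0 0;0 0 0 0 0 0;0 0 0 0 0 0;0 0 0 0 0 0;0 0 0 0 0 0;0 0 0 0 0 0;0 0 0 0 0 0;0 0 0 0 0 0;0 0 0 0 0 0",
  gripper=-1,
)

```text
time_s: 25.65
ee_pos: [0.4452, -0.268, 0.0157]
tool_rot: [0.681, 0.732, 0.0, 0.0]
ft_force: [-1.1, 1.4, 5.8]
width: 0.0651
```

Request:
step_arm(
  moves="0 0 -5 0 0 0;0 0 -20 0 0 0;0 0 -50 0 0 0;0 0 -80 0 0 0;0 0 -110 0 0 0;0 0 -110 0 0 0;0 0 -110 0 0 0;0 0 -110 0 0 0;0 0 -110 0 0 0;0 0 -110 0 0 0",
)

```text
time_s: 26.9
ee_pos: [0.4446, -0.2676, 0.1241]
tool_rot: [0.681, 0.732, -0.0, -0.001]
ft_force: [-0.0, -0.1, -2.2]
width: 0.0647
```

```bash
python3 - <<'E'
from h import *
s=snap('wrist','w11.png')
go((.560,-.001,.15,94),(.649,-.001,.15,94))
E
```

```text
now [ 0.4446 -0.2678  0.1243] yaw 94.16 w 0.0649 F [-0.3  0.4 -2.7] t 26.95
[257.7, 134.4, -25.6] [-0.0, -0.0, 0.2]
[251.2, 223.2, -25.7] [-0.0, -0.0, 0.2]
```

View pics/w11.png

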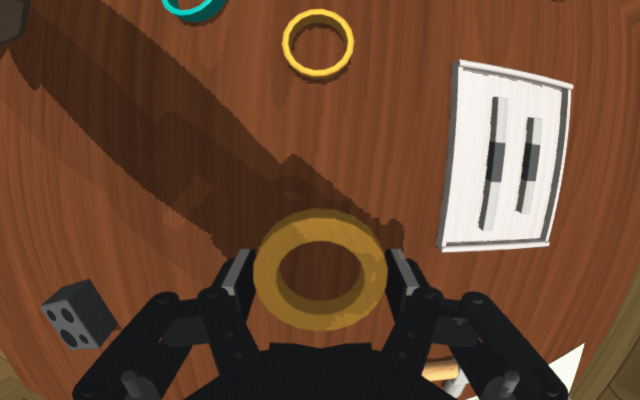

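Request:
step_arm(
  moves="45 40 -25 0 0 0;90 80 -25 0 0 0;130 120 -25 0 0 0;170 155 -25 0 0 0;210 190 -25 0 0 0;235 210 -25 0 0 0;251 223 -25 0 0 0;251 223 -25 0 0 0;251 223 -25 0 0 0;251 223 -25 0 0 0",
)

```text
time_s: 28.2
ee_pos: [0.6485, -0.0025, 0.1498]
tool_rot: [0.681, 0.732, -0.0, -0.0]
ft_force: [0.3, 0.6, -2.7]
width: 0.0645
```

```bash
python3 - <<'E'
from h import *
s=snap('wrist','w12.png')
s2=snap('side','s12.png'); s3=snap('scene','c12.png')
im=np.hstack([cv2.resize(s2['image'][60:260,180:380],None,fx=2,fy=2),cv2.resize(s3['image'][150:350,225:425],None,fx=2,fy=2)])
cv2.imwrite('pics/z12.png',im[:,:,::-1])
bird(s,.010,.56,.74,-.09,.09,'b12.png',mm=.5)
go((.649,-.001,.15,94))
E
```

```text
now [ 0.6488 -0.0021  0.1499] yaw 94.1 w 0.0651 F [ 0.5 -0.1 -2.4] t 28.35
[1.1, 0.3, -0.1] [-0.0, 0.0, 0.1]
```

View pics/w12.png

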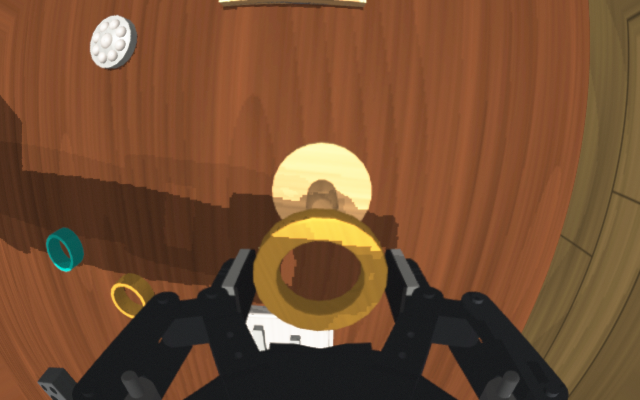

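View pics/z12.png

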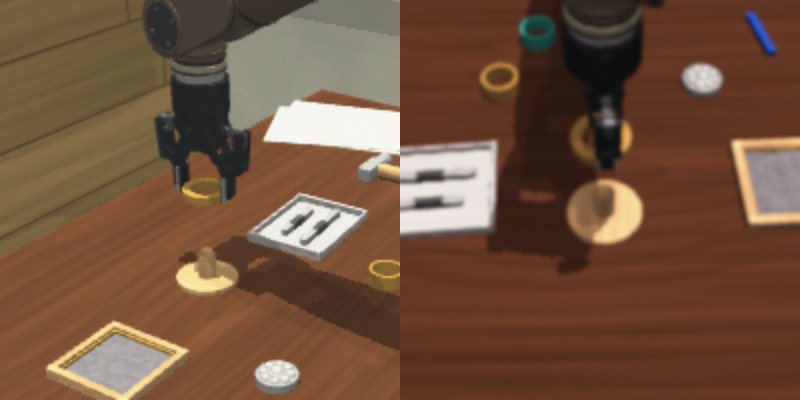

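View pics/b12.png

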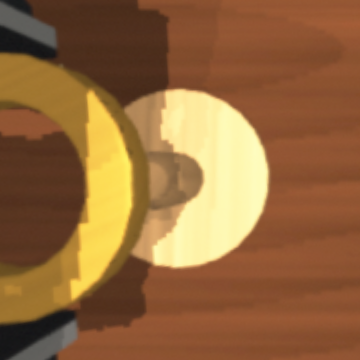

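Request:
step_arm(
  moves="1 0 40 0 0 0;1 0 70 0 0 0;1 0 85 0 0 0;1 0 95 0 0 0;1 0 105 0 0 0;1 0 113 0 0 0;1 0 118 0 0 0;1 0 121 0 0 0;1 0 121 0 0 0;1 0 121 0 0 0",
)

```text
time_s: 29.6
ee_pos: [0.6492, -0.0004, 0.0292]
tool_rot: [0.681, 0.732, 0.0, 0.0]
ft_force: [-0.3, -0.1, -3.1]
width: 0.065
```

Request:
step_arm(
  moves="0 0 0 0 0 0;0 0 0 0 0 0;0 0 0 0 0 0;0 0 0 0 0 0;0 0 0 0 0 0;0 0 -30 0 0 0;0 0 -70 0 0 0;0 0 -120 0 0 0;0 0 -150 0 0 0;0 0 -150 0 0 0",
  gripper=1,
)

```text
time_s: 30.85
ee_pos: [0.6509, -0.0006, 0.1828]
tool_rot: [0.681, 0.732, 0.002, 0.003]
ft_force: [0.0, -0.2, -0.0]
width: 0.0854
```

```bash
python3 - <<'E'
from h import *
s=snap('wrist','w13.png')
go((.433,-.142,.15,94))
E
```

```text
now [ 6.495e-01 -4.000e-04  1.800e-01] yaw 94.17 w 0.0856 F [-0.7  0.1 -1.1] t 30.9
[-125.5, -226.2, 29.5] [0.1, 0.0, 0.2]
```

View pics/w13.png

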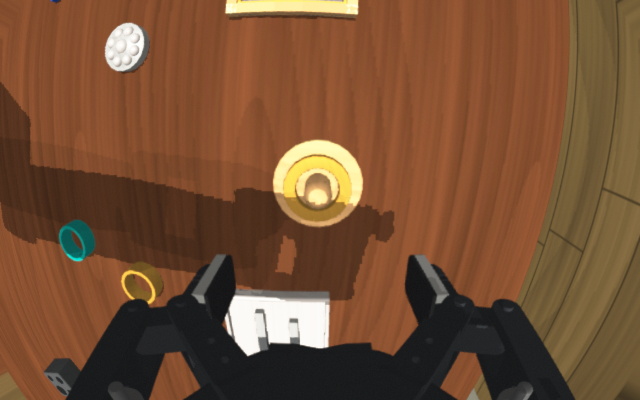

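Request:
step_arm(
  moves="-30 -50 0 0 0 0;-55 -100 0 0 0 0;-85 -150 0 0 0 0;-110 -190 0 0 0 0;-125 -220 10 0 0 0;-125.5 -226 30 0 0 0;-125.5 -226 30 0 0 0;-125.5 -226 30 0 0 0;-125.5 -226 30 0 0 0;-125.5 -226 30 0 0 0",
  gripper=0.8,
)

```text
time_s: 32.15
ee_pos: [0.4332, -0.1419, 0.1493]
tool_rot: [0.681, 0.733, 0.0, 0.0]
ft_force: [0.7, -0.7, -0.5]
width: 0.0769
```

```bash
python3 - <<'E'
from h import *
s=snap('wrist','w14.png')
x0,y0=.38,-.2
b=bird(s,.024,x0,.5,y0,-.08,'b14.png',mm=.5); h=cv2.cvtColor(b,cv2.COLOR_RGB2HSV)
m=((h[...,0]>17)&(h[...,0]<32)&(h[...,1]>140)&(h[...,2]>90)).astype(np.uint8)
cs,_=cv2.findContours(m,cv2.RETR_EXTERNAL,cv2.CHAIN_APPROX_NONE);c,r=cv2.minEnclosingCircle(max(cs,key=cv2.contourArea)); print(x0+c[1]*.0005,y0+c[0]*.0005,r)
go((.433,-.142,.02,94))
E
```

```text
0.43249654388427733 -0.1406877899169922 54.70647048950195
now [ 0.4332 -0.1419  0.1493] yaw 94.2 w 0.0769 F [0.3 0.7 0.1] t 32.2
[-0.1, -0.3, 129.3] [0.0, 0.0, 0.2]
```

View pics/w14.png

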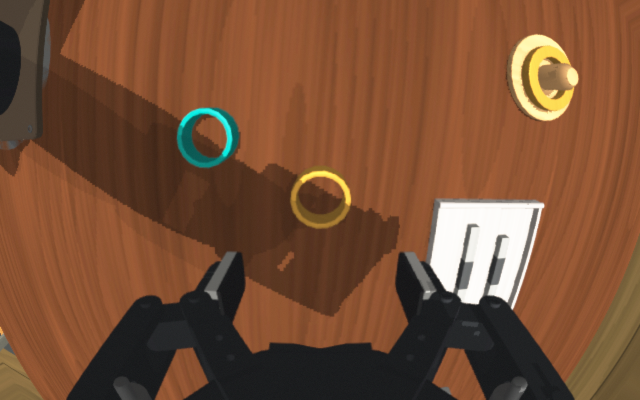

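Brass collar at (320,200), centred between the jaws; turquoise look-alike at (207,138) is left alone.

Request:
step_arm(
  moves="0.5 0 50 0 0 0;0.5 0 85 0 0 0;0.5 0 110 0 0 0;0.5 0 122 0 0 0;0.5 0 127 0 0 0;0.5 0 129 0 0 0;0.5 0 129 0 0 0;0.5 0 129 0 0 0;0.5 0 129 0 0 0;0.5 0 129 0 0 0",
)

```text
time_s: 33.45
ee_pos: [0.4327, -0.1415, 0.02]
tool_rot: [0.681, 0.732, 0.0, 0.0]
ft_force: [0.4, 1.6, -0.8]
width: 0.0768
```

Request:
step_arm(
  moves="0 0 0 0 0 0;0 0 0 0 0 0;0 0 0 0 0 0;0 0 0 0 0 0;0 0 0 0 0 0;0 0 -5 0 0 0;0 0 -40 0 0 0;0 0 -90 0 0 0;0 0 -120 0 0 0;0 0 -120 0 0 0",
  gripper=-1,
)

```text
time_s: 34.7
ee_pos: [0.4341, -0.1422, 0.1421]
tool_rot: [0.681, 0.732, 0.001, 0.003]
ft_force: [0.6, 0.4, -2.3]
width: 0.0507
```

```bash
python3 - <<'E'
from h import *
s=snap('wrist','w15.png')
go((.649,-.001,.16,94))
E
```

```text
now [ 0.4327 -0.1415  0.1399] yaw 94.16 w 0.0506 F [-0.3 -0.4 -2.5] t 34.75
[124.4, 225.9, -19.9] [0.1, 0.0, 0.2]
```

View pics/w15.png

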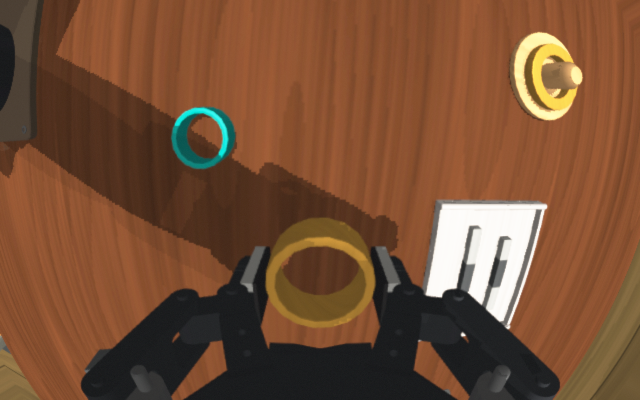

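Request:
step_arm(
  moves="25 45 -20 0 0 0;50 90 -20 0 0 0;75 135 -20 0 0 0;100 180 -20 0 0 0;118 212 -20 0 0 0;124.5 226 -20 0 0 0;124.5 226 -20 0 0 0;124.5 226 -20 0 0 0;124.5 226 -20 0 0 0;124.5 226 -20 0 0 0",
)

```text
time_s: 36.0
ee_pos: [0.6486, -0.0014, 0.1601]
tool_rot: [0.681, 0.732, 0.0, 0.0]
ft_force: [0.4, 0.1, -1.4]
width: 0.0508
```

```bash
python3 - <<'E'
from h import *
go((.649,-.001,.0455,94))
E
```

```text
now [ 0.6486 -0.0014  0.1601] yaw 94.12 w 0.0508 F [ 0.4  0.1 -1.4] t 36.0
[0.4, 0.4, 114.6] [0.0, 0.0, 0.1]
```

Request:
step_arm(
  moves="0 0 40 0 0 0;0 0 70 0 0 0;0 0 85 0 0 0;0 0 95 0 0 0;0 0 103 0 0 0;0 0 109 0 0 0;0 0 113 0 0 0;0 0 114 0 0 0;0 0 114 0 0 0;0 0 114 0 0 0",
)

```text
time_s: 37.25
ee_pos: [0.6492, -0.0008, 0.0462]
tool_rot: [0.681, 0.732, 0.0, 0.0]
ft_force: [0.2, 0.8, -1.6]
width: 0.051
```

Request:
step_arm(
  moves="0 0 0 0 0 0;0 0 0 0 0 0;0 0 0 0 0 0;0 0 0 0 0 0;0 0 0 0 0 0;0 0 -20 0 0 0;0 0 -60 0 0 0;0 0 -110 0 0 0;0 0 -130 0 0 0;0 0 -130 0 0 0",
  gripper=0.6,
)

```text
time_s: 38.5
ee_pos: [0.6501, -0.001, 0.1785]
tool_rot: [0.681, 0.732, 0.001, 0.002]
ft_force: [0.3, -0.6, 0.3]
width: 0.068
```

```bash
python3 - <<'E'
from h import *
s=snap('wrist','w16.png')
go((.432,.14,.15,94))
E
```

```text
now [ 0.6488 -0.0008  0.1759] yaw 94.16 w 0.0683 F [-1.1 -0.1 -0.5] t 38.55
[156.2, -206.0, 25.8] [0.0, 0.0, 0.2]
```

View pics/w16.png

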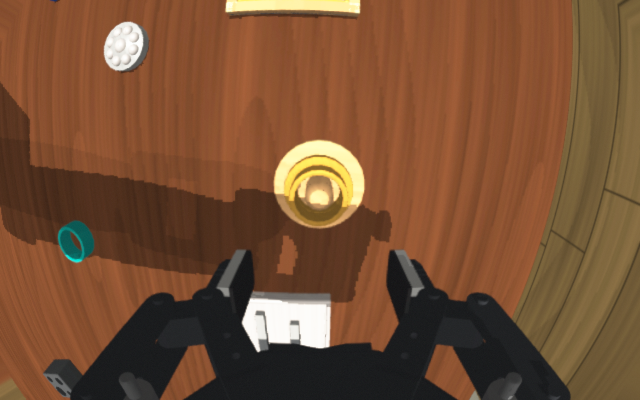

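Request:
step_arm(
  moves="35 -45 0 0 0 -8;70 -90 0 0 0 -16;105 -135 0 0 0 -24;135 -175 0 0 0 -32;156 -200 10 0 0 -40;156 -206 26 0 0 -41;156 -206 26 0 0 -41;156 -206 26 0 0 -41;156 -206 26 0 0 -41;156 -206 26 0 0 -41",
  gripper=0.8,
)

```text
time_s: 39.8
ee_pos: [0.433, 0.1395, 0.1503]
tool_rot: [0.382, 0.924, 0.0, 0.0]
ft_force: [-0.7, -0.4, 0.3]
width: 0.0769
```

```bash
python3 - <<'E'
from h import *
s=snap('wrist','w17.png')
x0,y0=.38,.08
b=bird(s,.010,x0,.5,y0,.2,'b17.png',mm=.5); h=cv2.cvtColor(b,cv2.COLOR_RGB2HSV)
m=((h[...,1]<80)&(h[...,2]>70)).astype(np.uint8)
cs,_=cv2.findContours(m,cv2.RETR_EXTERNAL,cv2.CHAIN_APPROX_NONE);c=max(cs,key=cv2.contourArea);R=cv2.minAreaRect(c);c,r=cv2.minEnclosingCircle(c); print(x0+c[1]*.0005,y0+c[0]*.0005,r,x0+R[0][1]*.0005,y0+R[0][0]*.0005,R[1])
bird(s,.014,.5,.72,.12,.34,'b17f.png',mm=.5)
go((.432,.14,.014,135))
E
```

```text
0.4310963821411133 0.14085561370849609 56.928436279296875 0.431 0.14100000762939452 (108.8944320678711, 113.1370849609375)
now [0.4328 0.1396 0.1502] yaw 135.12 w 0.0765 F [-0.3  0.   0.5] t 39.85
[0.9, -0.3, 136.2] [0.0, 0.0, 0.1]
```

View pics/w17.png

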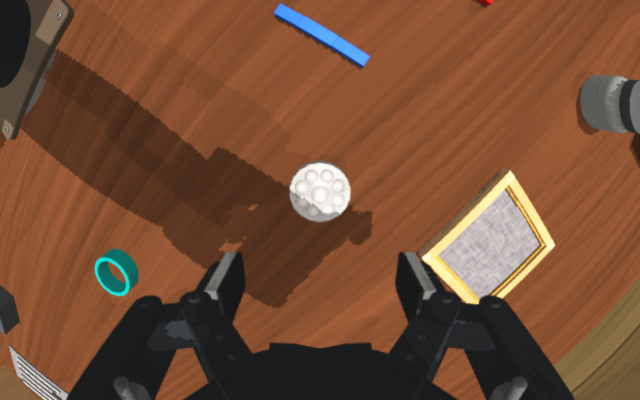

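View pics/b17f.png

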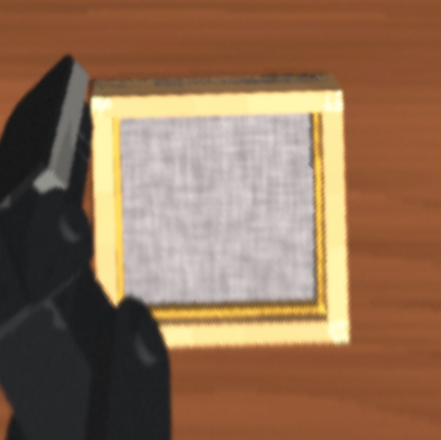

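View pics/b17.png

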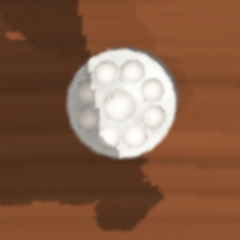

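```bash
python3 - <<'E'
from h import *
go((.431,.1408,.016,135))
E
```

```text
now [0.4328 0.1396 0.1502] yaw 135.12 w 0.0765 F [-0.3  0.   0.5] t 39.85
[2.2, -0.5, 134.2] [0.0, 0.0, 0.1]
```

Request:
step_arm(
  moves="2 -0.5 50 0 0 0;2 -0.5 85 0 0 0;2 -0.5 112 0 0 0;2 -0.5 125 0 0 0;2 -0.5 131 0 0 0;2 -0.5 134 0 0 0;2 -0.5 134 0 0 0;2 -0.5 134 0 0 0;2 -0.5 134 0 0 0;2 -0.5 134 0 0 0",
)

```text
time_s: 41.1
ee_pos: [0.4306, 0.1409, 0.0161]
tool_rot: [0.381, 0.924, 0.0, 0.0]
ft_force: [1.0, 0.0, -0.8]
width: 0.0768
```

Request:
step_arm(
  moves="0 0 0 0 0 0;0 0 0 0 0 0;0 0 0 0 0 0;0 0 0 0 0 0;0 0 0 0 0 0;0 0 -5 0 0 0;0 0 -40 0 0 0;0 0 -90 0 0 0;0 0 -120 0 0 0;0 0 -120 0 0 0",
  gripper=-1,
)

```text
time_s: 42.35
ee_pos: [0.4321, 0.141, 0.1382]
tool_rot: [0.381, 0.924, 0.001, 0.003]
ft_force: [0.4, -0.1, -1.0]
width: 0.0523
```

```bash
python3 - <<'E'
from h import *
s=snap('wrist','w18.png')
go((.6105,.2295,.15,135))
E
```

```text
now [0.4306 0.1409 0.1361] yaw 135.17 w 0.052 F [-0.6 -0.5 -2.3] t 42.4
[-65.1, 189.7, -13.6] [0.1, 0.1, 0.2]
```

View pics/w18.png

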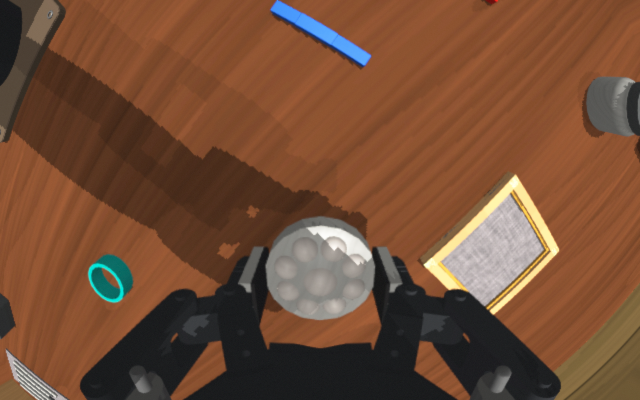

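Request:
step_arm(
  moves="-17 50 -14 0 0 0;-34 100 -14 0 0 0;-50 145 -14 0 0 0;-60 178 -14 0 0 0;-65 190 -14 0 0 0;-65 190 -14 0 0 0;-65 190 -14 0 0 0;-65 190 -14 0 0 0;-65 190 -14 0 0 0;-65 190 -14 0 0 0",
)

```text
time_s: 43.65
ee_pos: [0.6103, 0.2297, 0.1502]
tool_rot: [0.381, 0.924, 0.0, 0.0]
ft_force: [-1.5, -0.2, -1.7]
width: 0.0523
```

```bash
python3 - <<'E'
from h import *
s=snap('wrist','w19.png')
bird(s,.014,.5,.72,.12,.34,'b19.png',mm=.5)
go((.6105,.2295,.0235,135))
E
```

```text
now [0.6104 0.2297 0.1501] yaw 135.16 w 0.0521 F [ 0.5  0.5 -1.6] t 43.7
[-0.2, -0.1, 126.6] [0.0, 0.0, 0.2]
```

View pics/w19.png

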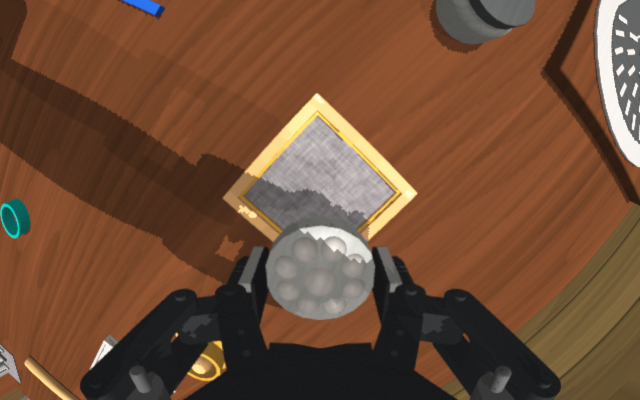

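View pics/b19.png

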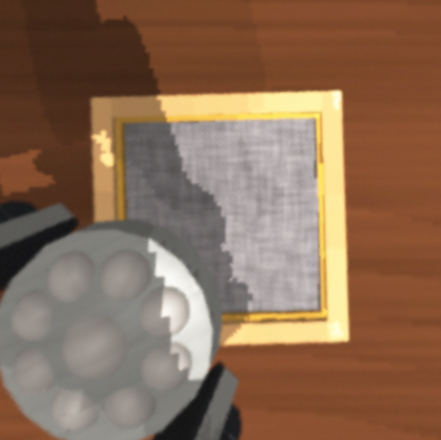

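Request:
step_arm(
  moves="0.7 -0.3 50 0 0 0;0.7 -0.3 85 0 0 0;0.7 -0.3 105 0 0 0;0.7 -0.3 117 0 0 0;0.7 -0.3 123 0 0 0;0.7 -0.3 126.5 0 0 0;0.7 -0.3 126.5 0 0 0;0.7 -0.3 126.5 0 0 0;0.7 -0.3 126.5 0 0 0;0.7 -0.3 126.5 0 0 0",
)

```text
time_s: 44.95
ee_pos: [0.6099, 0.2301, 0.0236]
tool_rot: [0.381, 0.924, 0.0, 0.0]
ft_force: [-0.6, -0.7, -1.2]
width: 0.0517
```

Request:
step_arm(
  moves="0 0 0 0 0 0;0 0 0 0 0 0;0 0 0 0 0 0;0 0 0 0 0 0;0 0 0 0 0 0;0 0 -10 0 0 0;0 0 -50 0 0 0;0 0 -100 0 0 0;0 0 -160 0 0 0;0 0 -180 0 0 0",
  gripper=0.6,
)

```text
time_s: 46.2
ee_pos: [0.6121, 0.2306, 0.21]
tool_rot: [0.381, 0.924, 0.003, 0.004]
ft_force: [0.5, -0.1, -0.2]
width: 0.0685
```

```bash
python3 - <<'E'
from h import *
s=snap('wrist','w20.png')
bird(s,.014,.5,.72,.12,.34,'b20.png',mm=.5)
go((.5,0,.4,135))
E
```

```text
now [0.6123 0.2307 0.2107] yaw 135.17 w 0.0683 F [ 0.3 -0.6  1.3] t 46.25
[-84.1, -241.1, -190.9] [0.5, 0.3, 0.2]
```

View pics/b20.png

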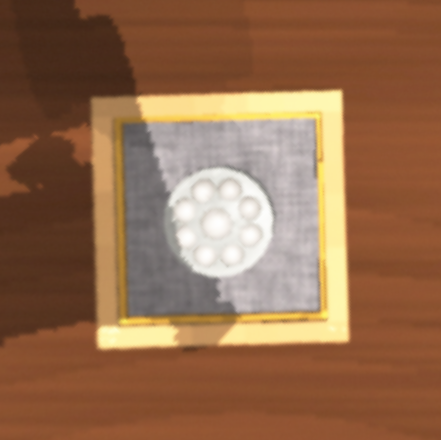

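Request:
step_arm(
  moves="0 0 -60 0 0 0;0 0 -120 0 0 0;-40 -120 -180 0 0 0;-84 -180 -190 0 0 0;-84 -240 -190 0 0 0;-84 -240 -190 0 0 0;-84 -240 -190 0 0 0;-84 -240 -190 0 0 0;-84 -240 -190 0 0 0;-84 -240 -190 0 0 0",
)

```text
time_s: 47.5
ee_pos: [0.5005, 0.0018, 0.3924]
tool_rot: [0.38, 0.925, -0.0, -0.001]
ft_force: [-0.7, 0.8, -0.1]
width: 0.0684
```

```bash
python3 - <<'E'
from h import *
s=snap('wrist','w21.png');s2=snap('side','s21.png');s3=snap('scene','c21.png')
im=np.hstack([cv2.resize(s2['image'][130:330,150:420],None,fx=1.45,fy=1.45,interpolation=cv2.INTER_CUBIC),cv2.resize(s3['image'][150:350,200:470],None,fx=1.45,fy=1.45,interpolation=cv2.INTER_CUBIC)])
cv2.imwrite('pics/z21.png',im[:,:,::-1]); go((.5,0,.4,135))
E
```

```text
now [0.5004 0.0014 0.3929] yaw 135.25 w 0.0682 F [ 0.4 -0.5 -0. ] t 47.65
[-0.7, -1.3, -7.1] [-0.0, -0.0, 0.2]
```

View pics/z21.png

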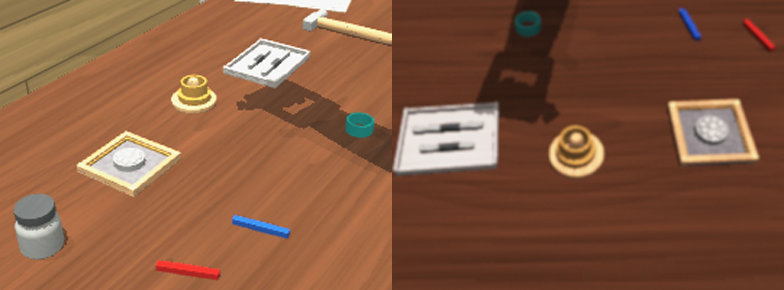

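View pics/w21.png

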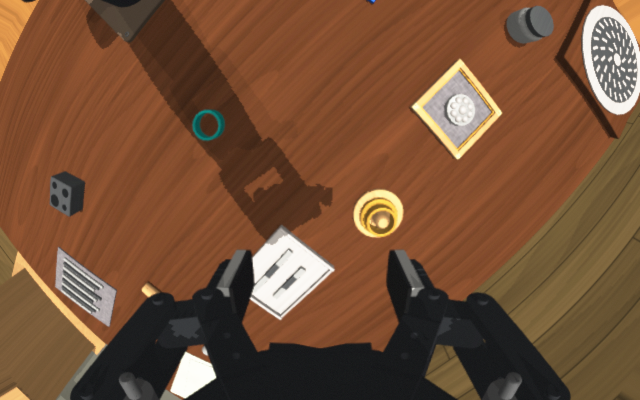

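View pics/s21.png

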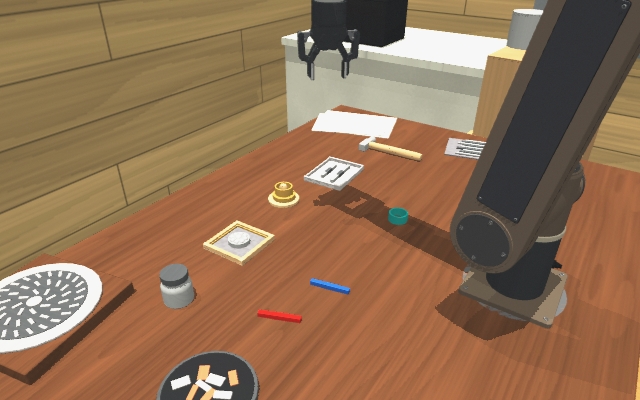

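All is in place: the punches lie in the tray (side view 333,173), the rings are stacked on the post (284,192), the rosette is in the frame (238,241), and the bystanders are undisturbed.

```bash
python3 -c "
from rig import bot; print(bot.close_job())"
```

```text
the job is handed in; nothing more can be done
None
```

The job is done and handed in at about 48 s. I did it in the order asked:

- **Punches:** both lie flat and side by side, lengthwise in the aluminium tray.
- **Rings:** the foot ring went over the post first, then the brass collar on top of it.
- **Rosette:** it lies domed side up in the frame, about 1.5 mm from its middle by the wrist camera.

The last pictures from all three cameras agree with this. They also show the tin, the hammer and the turquoise, blue and red look-alikes apparently where they were; I judged that by eye, without measuring.

- **Forces:** the highest contact force I read was about 6 N, while the jaws were closing on the foot ring. I only read forces at the end of each move.
- **Long punch:** it was let go about 5 mm above the tray floor because the arm had not quite settled. It landed flat and parallel to the tray.
- **Calibration:** the scene and wrist cameras differed by about 2–4 mm on fixed positions, so I went by the wrist camera for the frame and post. For the tray I first used the scene camera, then the wrist camera for the second punch.

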